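# Dial the batch code and hang the bread caddy on the scale

## Robot

A 6-joint arm with a two-finger parallel gripper is mounted at the origin on the work surface. World frame = base frame: x ahead of the robot, y to its left, z up, the work surface at z = 0. Lengths are in m, angles in degrees, forces in N, time in s.
With the tool pointing down it reaches from about 0.4 to 0.825 m from the base axis. Payload 7 kg.
Tool frame: the origin (TCP) lies at the centre of the arm's flange, where the gripper is bolted on; the fingertips stand 178 mm ahead of it and the grasp point (between the pads) lies 159 mm ahead of it (ctrl.hold_point_z is the distance from the TCP to the grasp point, in m); z points along the fingers, y is the line along which they close (so a half turn about z gives the same grasp; the last joint's range is limited). The gripper opens to 88 mm and grips with 3 to 60 N. Pads are 19 mm wide; open, the fingers measure 130 mm over their backs; the gripper's body (78 mm by 193 mm) begins 47 mm behind the grasp point.
Start: joints at [89.788, 20.546, 0.682, 0, -70.136, -16.507], TCP at [0.194, 0.646, 0.405] pointing down, gripper open.
Joint ranges: [-176.03, 176.03], [-82.01, 121.73], [-58.28, 71.71], [-173.87, 95.51], [-174.79, -0.11], [-173.66, 173.66]. Speed limits (degrees/s): [136.94, 136.94, 172.46, 180, 180, 180].

## Interface

Orientations are given as [roll, pitch, yaw] about the fixed x, y, z axes, in that order (R = Rz(yaw) Ry(pitch) Rx(roll)).
In Python, from plant import ctrl gives the robot as it stands.
- The arm moves only by the shell command python3 -m inch 'ROWS'. ROWS is JSON, one flat list of numbers, 7 for each row, row after row: the closure, from 0 (fully open) to 1 (shut), then the shift along the tool's x, y, z in mm, then the turn, a rotation vector about the tool's x, y, z in degrees. In form: [hand, x, y, z, wx, wy, wz, hand, x, y, z, wx, wy, wz, ...]. A call has 1 to 5 rows; each row is the pose to reach, as a shift and turn from the pose commanded when the call began, along the tool's axes at that moment; what a row does not reach only later rows make up. A row lasts 1/10 s, in which the tool goes at most 50 mm and 8.59 degrees, less where a joint would pass 70% of its speed; a pose out of reach is approached as far as the arm can. A call with a gripper value outside its range is refused whole. The fingers move at their own pace and stop on an object; the grip force is fixed at half the most. Time passes only in rows, so rows that repeat a pose let the fingers close. It gives the time, the measured TCP pose, the force, the opening and the grip force at its end, in the units of the state.
- ctrl.get_obs(): the state, without advancing time (a new reading comes with each control period).
- ctrl.snapshot(name): name is "scene" or "top" or "wrist"; returns a dict with "frame" (384x512x3 uint8, red, green, blue), "K" (3x3 intrinsics, pixels), "R" (3x3) and "t" (3): a world point X has camera coordinates R X + t. Camera axes: x right, y down, z forward; pixel columns grow to the right and rows downward; lengths in m; the calibration is good to about 2 mm. A picture is of the moment at which its call begins. There is no depth.
- ctrl.close_job(): hands the job in; it is judged then, once.
Trained networks look in a picture, given as the dict that the camera call returned (one of the last four; its "shot" number tells which), for a name from the list of things; names that differ only in an ending like _2 or _b are one class to them, and where a whole thing is asked for, a point or a joint stands for the part that bears it (a point fixed in the world has none). Each returns a list of dicts, best first, with "p" (0 to 1); they miss things now and then, are a little off and sometimes report something else, mostly with a low value. They report only what shows in the picture. A call takes as long as a camera call. They do not tell look-alikes from the thing itself.
- ctrl.recognise(picture, thing): "location" ([x, y, z] in m, in world coordinates, good to about 4 mm: the middle of the surface that is visible of it).
- ctrl.trace(picture, thing): "pixels" (384x512 bool, what is visible of it).
- ctrl.mark_of(picture, thing): "location" ([x, y, z] in m, in world coordinates, good to about 4 mm: a listed point, or the origin of a listed thing).
The state is a dict: "clock": time; "joint_pos": joint angles; "qvel": joint speeds; "tau": joint torques, N m; "tool_pos": TCP position; "orientation": TCP orientation; "force": force on the tool from outside, world axes, zero at the start; "moment": the same for the moment, N m; "opening": finger opening in m; "gripper_force": force on a finger pad.
Only numpy, scipy, OpenCV 4.12 (cv2) and the standard library are available. Lean on these libraries where they do the work, as an engineer would, in place of code of your own. Each camera call takes 0.05 s, during which the arm holds its last target. There are 200 camera calls.

## Task

Weigh the bread: first set the console's thumbwheels so that, left to right as the robot sees them, they show 4, 5, 2 dots squarely up - the middle one already shows 5, leave it so. Then draw the bread caddy out from under the shelf, bail still folded, let go of it standing on the table clear of the shelf, raise its folded bail upright while the caddy stands there, and by the bail hang it level on both prongs of the scale's hook and let go. Do not tip the caddy or shove about the shaker and the beaker that stand beside it.

Things in the scene. Friction and masses are not known exactly. Their poses are not given: they have to be found in the camera images.
- console: Grey box, fixed, 130 (x) x 190 (y) x 60 mm high, with three black thumbwheels half out of its top, side by side on one axis along its y, 72 mm up. Centres 54 mm apart (24 mm free between neighbours); from +y to -y (left to right seen from the robot): left, middle, right. Aluminium end cheeks at y = +-88 mm, 86 mm high. Origin: centre of the underside; x away from the robot, z up.
- wheel_left_axis (a point): Centre of the left wheel, on its axis; console's axes. Every wheel: drum radius 31 mm, 30 mm wide, with six ribs 8 mm thick (rounded crest: centre 40 mm from the axis, radius 4 mm), faces of one to six white dots between them. With a number up, ribs stand 30 degrees either side of upright. A closed fingertip between ribs, its end 34 mm above the axis, can push a rib.
- wheel_middle_axis (a point): Centre of the middle wheel, on its axis; like the left one.
- wheel_right_axis (a point): Centre of the right wheel, on its axis; like the left one.
- wheel_left (a joint): turn of the left thumbwheel, rad. n dots straight up = (n-1)*1.0472: 0 = one dot up, 5.236 = six dots up; stops 0.15 beyond both ends. Grows as the wheel's top rolls along console +x (away from the robot). Held by friction, stays where left, takes about 1.5 N at a rib. Wanted: four dots = 3.1416.
- wheel_middle (a joint): turn of the middle thumbwheel, rad. n dots straight up = (n-1)*1.0472: 0 = one dot up, 5.236 = six dots up; stops 0.15 beyond both ends. Grows as the wheel's top rolls along console +x (away from the robot). Held by friction, stays where left, takes about 1.5 N at a rib. Wanted: five dots = 4.1888. It starts there.
- wheel_right (a joint): turn of the right thumbwheel, rad. n dots straight up = (n-1)*1.0472: 0 = one dot up, 5.236 = six dots up; stops 0.15 beyond both ends. Grows as the wheel's top rolls along console +x (away from the robot). Held by friction, stays where left, takes about 1.5 N at a rib. Wanted: two dots = 1.0472.
- shelf: Low fixed shelf: wooden board 190 (x) x 400 (y) x 15 mm, underside 135 mm above the table, plates on it up to 190 mm, end walls at y = +-192 mm. Origin: on the table below the centre of the board's front edge (towards the robot); x points to its back.
- caddy: Open wooden bread caddy, loose, 0.3 to 0.6 kg, 100 (x) x 150 (y) x 60 mm high, walls 9 mm. A loaf lies in its far half, 54 mm high; 30 mm is free inside the front wall. Parked before the shelf, its folded bail under the board. Origin: centre of the underside; x from the front wall (robot side) to the far side, where the bail lies folded.
- bail (a joint): Bail angle, rad: 0 = folded on its stop, 30 degrees above level over the caddy's far side; 1.0472 = upright; 2.094 = fallen to the front. The bail is a bow of 8 mm steel wire, 160 mm wide, crossbar 95 mm from the pivots, which are at caddy x = 0, z = 52 mm. Hinge friction (0.04 N m) holds it within some 30 degrees of upright.
- bail_grip (a point): Middle of the bail's wooden grip (18 mm thick, 44 mm long along caddy y), at the middle of the wire crossbar: at caddy x = 82 mm, z = 99.5 mm when folded; x = 0, z = 147 mm when upright.
- scale: Hanging scale, fixed: base plate 14 mm thick at x = 50 to 160 mm, post with a 120 mm wide head (x from 80 mm, top 216 mm) and a twin hook: two 8 mm prongs at y = +-50 mm coming forward (-x, to the robot) at 205 mm height, dipping into crooks at x = 0 and turned up at the front: tips x = -24 mm, 219 mm high. Origin: on the table under the crooks.
- hook_mid (a point): Midway between the two crooks, 198 mm above the table: the crossbar's axis lies here along y when hung, the wire in both crooks (brought over the tips from the front, then lowered), the wooden grip between the prongs. Axes as the scale.
- shaker: Bystander: glass shaker with steel cap, 38 mm across, 75 mm high, 135 to 145 mm left (+y) of the shelf's middle, beside the caddy, loose. Origin: centre of the underside.
- cup: Bystander: white beaker without handle, 52 mm across, 70 mm high, as far to the right (-y), beside the caddy, loose. Origin: centre of the underside.
Not all that is in view belongs to the job. What is shaped like the caddy but pink or purple is not meant.

How it is judged:
By the outcome, as a careful person would: the job done as asked, in the order asked, and still so for the second after the job is handed in, with the robot touching nothing.
It also fails if it takes over 72 s, if anything falls off the work surface, if the arm or the gripper's body presses on something with over 40 N, if the wrist force passes 120 N, or if a joint passes its speed limit or range.

## Working session

There is one attempt and no reset: what is moved stays moved. The work goes in short steps, Python scripts to look and compute and a shell command to move; the robot and the scene stay as the last step left them, time stands still between calls to the robot, and variables do not carry over. Pictures are saved under pics/ and viewed, at most 10 in all, crops included, and the job is handed in when it is done.

```bash
ls; mkdir -p pics; cat > h.py <<'E'
from plant import ctrl
import numpy as np, cv2
from scipy.spatial.transform import Rotation as Rn
def save(n,pic):
    cv2.imwrite('pics/'+n+'.png',cv2.cvtColor(pic['frame'],cv2.COLOR_RGB2BGR))
def pose():
    o=ctrl.get_obs(); return np.array(o['tool_pos']),Rn.from_euler('xyz',o['orientation'],degrees=True)
def proj(p,X):
    c=p['R']@np.array(X)+p['t']; c=p['K']@c; return c[:2]/c[2]
def ray(p,uv,z):
    R=np.array(p['R']);C=-R.T@p['t'];d=R.T@np.linalg.inv(p['K'])@np.array([uv[0],uv[1],1.]);return C+d*(z-C[2])/d[2]
def to(P,rpy=None):
    t,R=pose(); s=R.inv().apply(np.array(P)-t)*1000
    w=np.zeros(3) if rpy is None else (R.inv()*Rn.from_euler('xyz',rpy,degrees=True)).as_rotvec(degrees=True)
    print('shift',s.round(1),'turn',w.round(2))
E
python3 - <<'E'
from h import *
ps={n:ctrl.snapshot(n) for n in('scene','top')}
cv2.imwrite('pics/a.png',cv2.cvtColor(np.vstack([ps['scene']['frame'],ps['top']['frame']]),cv2.COLOR_RGB2BGR)[:, :])
im=cv2.imread('pics/a.png'); cv2.imwrite('pics/a.png',cv2.resize(np.hstack([im[:384],im[384:]]),(800,300)))
save('scene0',ps['scene']);save('top0',ps['top'])
for n,p in ps.items():
  for th in ['console','wheel_left_axis','wheel_middle_axis','wheel_right_axis','shelf','caddy','bail_grip','scale','hook_mid','shaker','cup']:
    print(n,th,[(round(d['p'],2),np.round(d['location'],3).tolist()) for d in ctrl.mark_of(p,th)[:3]])
o=ctrl.get_obs();print(o)
E
```

```text
pics
scene console [(0.93, [0.525, -0.296, -0.0])]
scene wheel_left_axis [(0.85, [0.54, -0.243, 0.071])]
scene wheel_middle_axis [(0.88, [0.531, -0.299, 0.077])]
scene wheel_right_axis [(0.82, [0.518, -0.348, 0.073])]
scene shelf [(0.63, [0.519, -0.35, 0.075]), (0.63, [0.565, 0.278, -0.005]), (0.57, [0.646, -0.18, 0.001])]
scene caddy [(0.92, [0.329, 0.292, -0.003]), (0.85, [0.63, -0.017, 0.002]), (0.7, [0.564, 0.28, -0.002])]
scene bail_grip [(0.7, [0.279, -0.234, 0.102]), (0.57, [0.255, 0.248, 0.103])]
scene scale [(0.9, [0.563, 0.276, -0.004])]
scene hook_mid [(0.5, [0.563, 0.277, -0.004]), (0.38, [0.644, -0.181, -0.001])]
scene shaker [(0.84, [0.617, 0.117, -0.002])]
scene cup [(0.9, [0.643, -0.181, 0.002])]
top console [(0.74, [0.531, -0.297, 0.001])]
top wheel_left_axis [(0.91, [0.539, -0.241, 0.07]), (0.47, [0.52, -0.35, 0.069])]
top wheel_middle_axis [(0.18, [0.541, -0.241, 0.072])]
top wheel_right_axis [(0.58, [0.522, -0.35, 0.072])]
top shelf [(0.66, [0.693, -0.024, -0.002])]
top caddy [(0.92, [0.32, -0.163, -0.0]), (0.84, [0.632, -0.019, -0.001]), (0.7, [0.323, 0.292, 0.00
[... 195 characters left out ...]
, 0.117, -0.004])]
top cup []
{'clock': 1.2, 'joint_pos': array([ 8.97879172e+01,  2.05466806e+01,  6.83162058e-01, -1.13372965e-04,
       -7.01365756e+01, -1.65069149e+01]), 'qvel': array([ 0.06044467,  0.07049196,  0.01752543,  0.01224702, -0.11586128,
        0.03691979]), 'tau': array([ 1.88221352e-04, -5.82383215e+01,  2.93315041e+01,  7.00310603e+00,
        1.26539078e-02, -9.82707462e-06]), 'tool_pos': array([0.1941938 , 0.64644691, 0.40466642]), 'orientation': array([ 1.79999879e+02,  7.54837187e-05, -1.67190363e+01]), 'force': array([0.33208303, 0.04051403, 0.03550785]), 'moment': array([-0.00519343,  0.00778419, -0.00873767]), 'gripper_force': 0.0, 'opening': 0.08776309992361818}
```

View picture.

View pics/scene0.png

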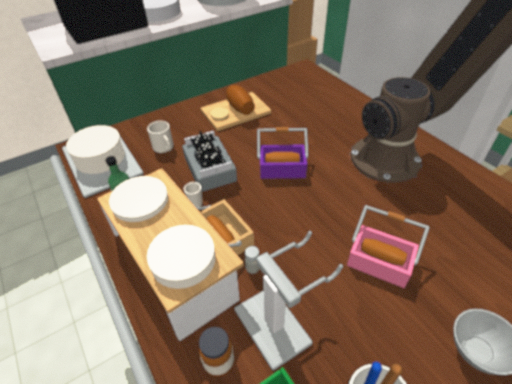

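View pics/top0.png

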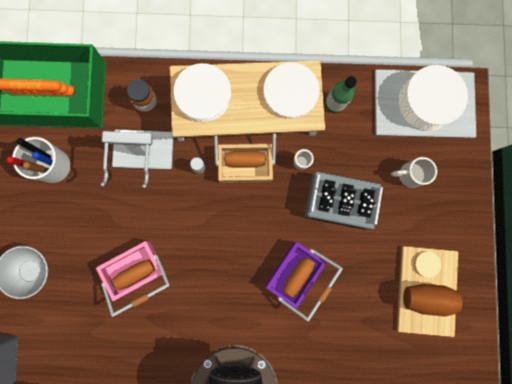

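```bash
python3 - <<'E'
from h import *
to([.42,.2,.47]);to([.47,-.285,.47],[180,0,-10.5])
E
```

```text
shift [344.7 362.6 -65.3] turn [0. 0. 0.]
shift [532.1 812.7 -65.3] turn [ 0.    0.   -6.22]
```

```bash
python3 -m inch '[1,158,166,-65,0,0,0,1,158,166,-65,0,0,0,1,158,166,-65,0,0,0,1,158,166,-65,0,0,0,1,158,166,-65,0,0,0]'; python3 -m inch '[1,158,166,0,0,0,0,1,158,166,0,0,0,0,1,158,166,0,0,0,0,1,158,166,0,0,0,0,1,158,166,0,0,0,0]'
python3 -m inch '[1,120,220,0,0,0,0,1,120,220,0,0,0,0,1,120,220,0,0,0,0,1,120,220,0,0,0,0,1,120,220,0,0,0,0]'
python3 -m inch '[1,96,260,0,0,0,-6.2,1,96,260,0,0,0,-6.2,1,96,260,0,0,0,-6.2,1,96,260,0,0,0,-6.2,1,96,260,0,0,0,-6.2]'
python3 - <<'E'
from h import *
to([.47,-.285,.47],[180,0,-10.5])
p=ctrl.snapshot('wrist');save('w1',p)
t,R=pose();C=-p['R'].T@p['t'];print('cam in tool',R.inv().apply(C-t),(p['R']@R.as_matrix()).round(2))
for th in ['console','wheel_left_axis','wheel_middle_axis','wheel_right_axis']:
    print(th,[(round(d['p'],2),np.round(d['location'],3).tolist()) for d in ctrl.mark_of(p,th)[:3]])
E
```

```text
clock: 1.7
tool_pos: [0.2985, 0.4396, 0.4709]
orientation: [-179.9, -0.0, -16.7]
force: [1.2, 0.7, -0.5]
opening: 0.053
gripper_force: 0.0
clock: 2.2
tool_pos: [0.4018, 0.2347, 0.4702]
orientation: [-179.9, -0.0, -16.8]
force: [2.1, 1.2, -0.2]
opening: 0.0135
gripper_force: 0.0
clock: 2.7
tool_pos: [0.4525, -0.0091, 0.4703]
orientation: [-179.9, -0.1, -16.7]
force: [1.7, -0.3, 0.3]
opening: 0.0005
gripper_force: 0.0
clock: 3.2
tool_pos: [0.4678, -0.2579, 0.47]
orientation: [-180.0, -0.1, -10.5]
force: [1.0, -0.1, -0.8]
opening: 0.0001
gripper_force: 0.0
shift [ 7.1 26.2  0. ] turn [-0.   -0.05 -0.02]
cam in tool [ 0.07136946 -0.00468491  0.01903412] [[ 0.    1.    0.  ]
 [-0.96  0.   -0.27]
 [-0.27 -0.    0.96]]
console [(0.9, [0.527, -0.298, 0.003])]
wheel_left_axis [(0.88, [0.54, -0.241, 0.072])]
wheel_middle_axis [(0.78, [0.533, -0.294, 0.07])]
wheel_right_axis [(0.88, [0.519, -0.349, 0.074])]
```

View pics/w1.png

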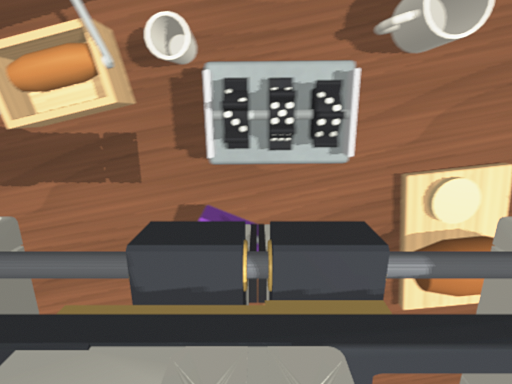

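```bash
python3 - <<'E'
from h import *
im=cv2.imread('pics/w1.png')[55:170,195:370]
cv2.imwrite('pics/w1c.png',cv2.resize(im,None,fx=4.5,fy=4.5,interpolation=cv2.INTER_CUBIC))
E
```

```text
(no output)
```

View pics/w1c.png

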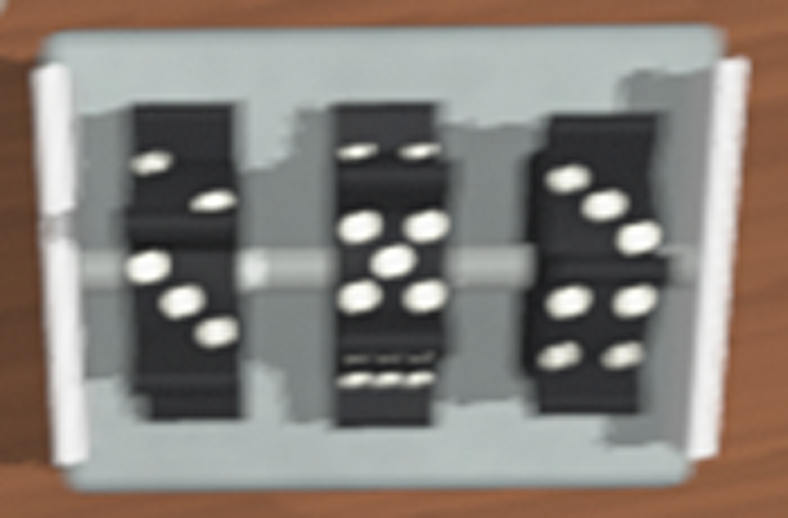

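```bash
cat >> h.py <<'E'
yaw=np.radians(-10.6);ex=np.array([np.cos(yaw),np.sin(yaw),0]);ey=np.array([-np.sin(yaw),np.cos(yaw),0]);ez=np.array([0,0,1.])
CC=np.array([.5303,-.2957,.072])
from scipy.optimize import brentq
def phi(p,k,row,r=.031): # angle of a face centre seen at row; wheel k=1 left,0 mid,-1 right
    c=CC+ey*.054*k
    f=lambda a:proj(p,c+r*(np.sin(a)*ex+np.cos(a)*ez))[1]-row
    return np.degrees(brentq(f,-1,1))
E
python3 - <<'E'
from h import *
p=ctrl.snapshot('wrist')
for k,r in [(1,121.7),(1,95),(0,113.2),(-1,101.2),(-1,127.7)]: print(k,phi(p,k,r))
for k in(1,0,-1): print(proj(p,CC+ey*.054*k+ez*.031))
E
```

```text
1 -12.925929477201407
1 47.582611041643744
0 4.760239207713424
-1 30.76391099343073
-1 -26.445078973258234
[233.72413898 115.50793065]
[280.7624639  115.52357998]
[327.81199767 115.53923304]
```

```bash
cat >> h.py <<'E'
CC=CC+ex*.0015-ey*.001
def wp(k,x,tipz): return CC+ey*.054*k+ex*x+ez*(tipz+.178-.072)
E
python3 - <<'E'
from h import *
to(wp(1,-.011,.13),[180,0,-10.6])
to(wp(-1,.0167,.13),[180,0,-10.6])
E
```

```text
shift [ 59.1 -24.6 161.7] turn [-0.01 -0.    0.09]
shift [ 86.6  83.4 161.7] turn [-0.01 -0.    0.09]
```

```bash
python3 -m inch '[1,59,-24.6,130,0,0,0,1,59,-24.6,162,0,0,0,1,59,-24.6,162,0,0,0,1,59,-24.6,162,0,0,0,1,59,-24.6,162,0,0,0]' | grep -v grip
python3 -m inch '[1,0,0,24,0,0,0,1,0,0,24,0,0,0]'
python3 -m inch '[1,11,0,0,0,0,0,1,22,0,0,0,0,0,1,22,0,0,0,0,0,1,22,0,-25,0,0,0,1,-23,0,-25,0,0,0]'
python3 -m inch '[1,0,0,0,0,0,0,1,0,0,25,0,0,0,1,0,0,25,0,0,0]'
python3 -m inch '[1,15,0,0,0,0,0,1,30,0,0,0,0,0,1,39.5,0,0,0,0,0,1,39.5,0,0,0,0,0]'
python3 -m inch '[1,0,0,-30,0,0,0,1,-60,0,-80,0,0,0,1,-75,0,-120,0,0,0,1,-75,0,-120,0,0,0,1,-75,0,-120,0,0,0]'
python3 - <<'E'
from h import *
p=ctrl.snapshot('wrist');save('w2',p)
im=cv2.imread('pics/w2.png')
c=proj(p,CC).astype(int);print(c)
im=im[c[1]-60:c[1]+60,c[0]-90:c[0]+90]
cv2.imwrite('pics/w2c.png',cv2.resize(im,None,fx=4,fy=4,interpolation=cv2.INTER_CUBIC))
E
```

```text
clock: 4.0
tool_pos: [0.5307, -0.2401, 0.3042]
orientation: [-180.0, 0.4, -10.4]
force: [0.1, 0.5, -0.3]
opening: 0.0005
clock: 4.2
tool_pos: [0.5302, -0.2411, 0.2832]
orientation: [-180.0, 0.1, -10.4]
force: [-0.3, -0.6, -0.7]
opening: 0.0006
gripper_force: 0.0
clock: 4.7
tool_pos: [0.513, -0.239, 0.3121]
orientation: [179.9, -0.5, -10.4]
force: [-0.8, 0.6, -0.4]
opening: 0.0002
gripper_force: 0.0
clock: 5.0
tool_pos: [0.5071, -0.238, 0.2824]
orientation: [-180.0, 0.1, -10.6]
force: [-0.3, 0.1, -0.7]
opening: 0.0004
gripper_force: 0.0
clock: 5.4
tool_pos: [0.5481, -0.2456, 0.284]
orientation: [180.0, -0.0, -10.5]
force: [-0.6, -0.4, -0.6]
opening: 0.0004
gripper_force: 0.0
clock: 5.9
tool_pos: [0.4723, -0.2317, 0.4078]
orientation: [-180.0, -0.4, -10.5]
force: [0.5, -0.6, 0.0]
opening: 0.0004
gripper_force: 0.0
[307 116]
```

View pics/w2c.png

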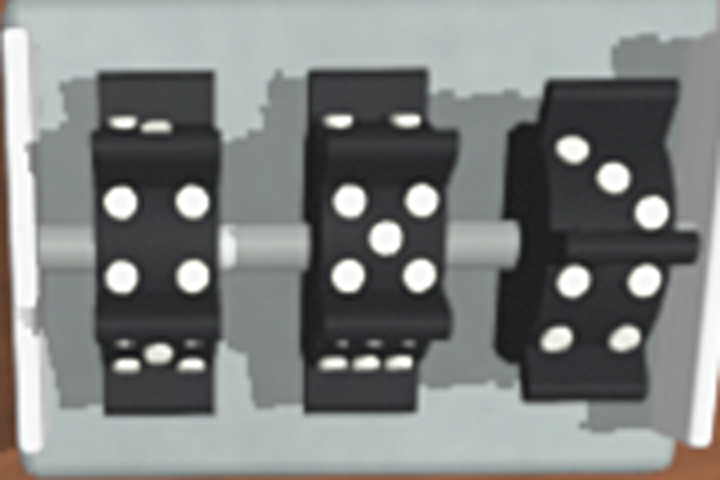

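```bash
python3 - <<'E'
from h import *
to(wp(-1,.0167,.131),[180,0,-10.5])
print(ex@(np.array([.5481,-.2456,0])-wp(1,0,.1)))
E
```

```text
shift [ 86.  107.6  97.2] turn [-0.02 -0.27 -0.02]
0.006780286549164691
```

```bash
python3 -m inch '[1,43,54,0,0,0,0,1,86,107.6,20,0,0,0,1,86,107.6,70,0,0,0,1,86,107.6,97,0,0,0,1,86,107.6,97,0,0,0]' | head -2
python3 -m inch '[1,0,0,0,0,0,0,1,0,0,25,0,0,0,1,0,0,25,0,0,0]'
python3 -m inch '[1,-14,0,0,0,0,0,1,-27,0,0,0,0,0,1,-27,0,0,0,0,0,1,-27,0,-25,0,0,0,1,18,0,-25,0,0,0]'
python3 -m inch '[1,0,0,0,0,0,0,1,0,0,25,0,0,0,1,0,0,25,0,0,0]'
python3 - <<'E'
from h import *
t,R=pose();print(ex@(t-wp(-1,0,.1)),ey@(t-wp(-1,0,.1)))
E
```

```text
clock: 6.45
tool_pos: [0.5365, -0.3537, 0.2976]
clock: 6.75
tool_pos: [0.5379, -0.3523, 0.2815]
orientation: [-180.0, 0.1, -10.5]
force: [-0.2, -0.0, -0.2]
opening: 0.0004
gripper_force: 0.0
clock: 7.25
tool_pos: [0.5537, -0.3564, 0.3124]
orientation: [180.0, -0.2, -10.6]
force: [1.6, -1.0, 1.2]
opening: 0.0006
gripper_force: 0.0
clock: 7.55
tool_pos: [0.5548, -0.3558, 0.2793]
orientation: [-179.9, 0.3, -10.5]
force: [-0.6, 0.6, -0.0]
opening: 0.0002
gripper_force: 0.0
0.033672126074954276 0.00046090595919853154
```

```bash
python3 -m inch '[1,0,0,-3,0,0,0,1,-13,0,-3,0,0,0,1,-27,0,-3,0,0,0,1,-38,0,-3,0,0,0,1,-38,0,-3,0,0,0]'
python3 -m inch '[1,0,0,-30,0,0,0,1,-10,-50,-80,0,0,0,1,-40,-90,-120,0,0,0,1,-40,-90,-120,0,0,0,1,-40,-90,-120,0,0,0]'
python3 - <<'E'
from h import *
p=ctrl.snapshot('wrist');save('w3',p)
im=cv2.imread('pics/w3.png')
c=proj(p,CC).astype(int);print(c)
im=im[c[1]-60:c[1]+60,c[0]-90:c[0]+90]
cv2.imwrite('pics/w3c.png',cv2.resize(im,None,fx=4,fy=4,interpolation=cv2.INTER_CUBIC))
E
```

```text
clock: 8.05
tool_pos: [0.5172, -0.3494, 0.2864]
orientation: [180.0, -0.1, -10.5]
force: [1.8, -0.6, 0.3]
opening: 0.0003
gripper_force: 0.2
clock: 8.55
tool_pos: [0.495, -0.2518, 0.4092]
orientation: [-180.0, -0.3, -10.4]
force: [0.1, 0.9, 0.6]
opening: 0.0001
gripper_force: 0.0
[291 141]
```

View pics/w3c.png

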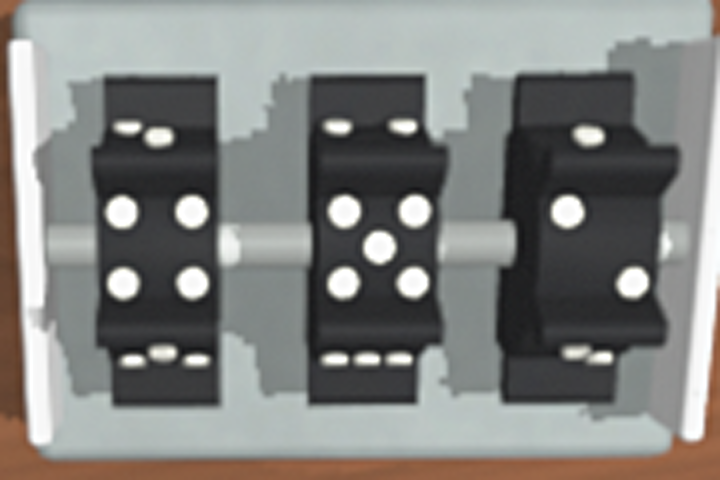

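```bash
python3 -m inch '[1,30,-220,-20,0,0,5,1,30,-220,-20,0,0,10.5,1,30,-220,-20,0,0,10.5,1,30,-220,-20,0,0,10.5,1,30,-220,-20,0,0,10.5]'
python3 - <<'E'
from h import *
p=ctrl.snapshot('wrist');save('w4',p)
for th in ['caddy','shelf','bail_grip','shaker','cup']:
    print(th,[(round(d['p'],2),np.round(d['location'],3).tolist()) for d in ctrl.mark_of(p,th)[:2]])
m=ctrl.trace(p,'caddy')[0]['pixels'].astype(np.uint8)
ys,xs=np.nonzero(m);print(xs.min(),xs.max(),ys.min(),ys.max(),cv2.minAreaRect(np.c_[xs,ys].astype(np.float32)))
E
```

```text
clock: 9.1
tool_pos: [0.5663, -0.0402, 0.4239]
orientation: [180.0, 0.1, -20.9]
force: [-0.5, -1.3, -0.3]
opening: 0.0005
gripper_force: 0.0
caddy [(0.94, [0.631, -0.015, 0.001]), (0.56, [0.323, -0.163, 0.0])]
shelf []
bail_grip []
shaker [(0.95, [0.618, 0.117, 0.002])]
cup [(0.91, [0.647, -0.18, 0.003])]
113 293 24 191 ((214.96395874023438, 115.94507598876953), (121.57079315185547, 167.2960662841797), 62.15837478637695)
```

View pics/w4.png

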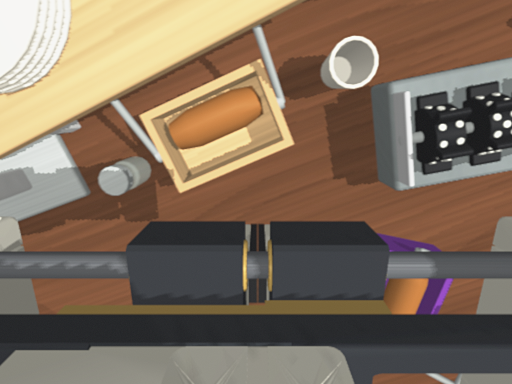

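```bash
python3 - <<'E'
from h import *
p=ctrl.snapshot('wrist')
a=ray(p,(181,191),.06);b=ray(p,(294,143),.06);c=ray(p,(263,61),.06);d=ray(p,(141,117),.06)
print(a,b,c,d);v=a-b;print('caddy yaw',np.degrees(np.arctan2(-v[0],v[1])),np.linalg.norm(v),'centre',(a+b+c+d)/4)
a=ray(p,(0,155),.15);b=ray(p,(302,0),.15);v=a-b;print('shelf',a,b,np.degrees(np.arctan2(-v[0],v[1])))
cy=np.degrees(np.arctan2(-(v)[0],v[1]))
E
```

```text
[0.57885657 0.04972114 0.06      ] [ 0.58413582 -0.09820795  0.06      ] [ 0.6797764  -0.09573444  0.06      ] [0.6747547  0.05512632 0.06      ]
caddy yaw 2.043885878324661 0.14802325821365045 centre [ 0.62938087 -0.02227373  0.06      ]
shelf [0.67925346 0.1517421  0.15      ] [ 0.69686709 -0.13220293  0.15      ] 3.5496141907687027
```

```bash
python3 - <<'E'
from h import *
to([.602,-.021,.26],[180,0,2.3]);
E
```

```text
shift [ 26.4 -34.9 164.3] turn [ 2.00e-02  5.00e-02 -2.34e+01]
```

```bash
python3 -m inch '[1,26,-35,40,0,0,-8,1,26,-35,80,0,0,-16,1,26,-35,120,0,0,-23.4,1,26,-35,150,0,0,-23.4,1,26,-35,164,0,0,-23.4]'
python3 - <<'E'
from h import *
to([.602,-.021,.20],[180,0,2.3]);
p=ctrl.snapshot('wrist');
for th in ['caddy','bail_grip']:
    print(th,[(round(d['p'],2),np.round(d['location'],3).tolist()) for d in ctrl.mark_of(p,th)[:2]])
E
```

```text
clock: 10.0
tool_pos: [0.601, -0.0207, 0.2575]
orientation: [180.0, 0.3, 2.3]
force: [0.2, 0.3, -0.3]
opening: 0.0009
gripper_force: 0.0
shift [ 1.3  0.3 57.5] turn [ 0.04  0.27 -0.03]
caddy [(0.69, [0.632, -0.015, -0.002])]
bail_grip []
```

```bash
python3 -m inch '[1,1,0,20,0,0,0,1,1,0,35,0,0,0,1,1,0,50,0,0,0,1,1,0,56,0,0,0,1,1,0,56,0,0,0]'
python3 -m inch '[1,-2,0,0,0,0,0,1,-5,0,0,0,0,0,1,-10,0,0,0,0,0,1,-18,0,0,0,0,0,1,-27,0,0,0,0,0]'
```

```text
clock: 10.65
tool_pos: [0.6035, -0.0196, 0.2056]
orientation: [-180.0, -0.1, 2.4]
force: [0.3, 0.4, 0.1]
opening: 0.0004
gripper_force: 0.0
clock: 11.15
tool_pos: [0.5771, -0.0203, 0.2061]
orientation: [-180.0, -0.3, 2.4]
force: [4.4, 0.8, 4.0]
opening: 0.0004
gripper_force: 2.5
```

```bash
python3 -m inch '[1,-10,0,0,0,0,0,1,-20,0,0,0,0,0,1,-30,0,0,0,0,0,1,-40,0,0,0,0,0,1,-50,0,0,0,0,0]'
python3 -m inch '[1,-10,0,0,0,0,0,1,-20,0,0,0,0,0,1,-30,0,0,0,0,0,1,-40,0,0,0,0,0,1,-50,0,0,0,0,0]'
python3 -m inch '[1,-5,0,0,0,0,0,1,-8,0,0,0,0,0,1,-8,0,0,0,0,0,1,-3,0,0,0,0,0,1,-3,0,0,0,0,0]'
python3 -m inch '[1,0,0,-30,0,0,0,1,0,0,-60,0,0,0,1,0,0,-110,0,0,0,1,0,0,-160,0,0,0,1,0,0,-200,0,0,0]'
python3 - <<'E'
from h import *
p=ctrl.snapshot('wrist');save('w5',p);q=ctrl.snapshot('top');save('t5',q);s=ctrl.snapshot('scene')
for n,pp in(('w',p),('t',q),('s',s)):
 for th in ['caddy','bail_grip','hook_mid','scale']:
    print(n,th,[(round(d['p'],2),np.round(d['location'],3).tolist()) for d in ctrl.mark_of(pp,th)[:3]])
cv2.imwrite('pics/v5.png',np.hstack([cv2.imread('pics/w5.png')[:,60:400],cv2.resize(cv2.imread('pics/t5.png')[60:252,80:310],(460,384))]))
E
```

```text
clock: 11.65
tool_pos: [0.5269, -0.0223, 0.2061]
orientation: [-180.0, -0.3, 2.4]
force: [5.0, 0.1, 3.6]
opening: 0.0005
gripper_force: 2.7
clock: 12.15
tool_pos: [0.4771, -0.0243, 0.2061]
orientation: [-179.9, -0.3, 2.4]
force: [5.2, 0.0, 4.8]
opening: 0.0005
gripper_force: 2.8
clock: 12.65
tool_pos: [0.4727, -0.0252, 0.204]
orientation: [180.0, 0.2, 2.3]
force: [-0.2, 0.3, 0.7]
opening: 0.0004
gripper_force: 0.0
clock: 13.15
tool_pos: [0.4725, -0.0252, 0.4067]
orientation: [180.0, 0.1, 2.4]
force: [0.9, -0.6, -0.6]
opening: 0.0002
gripper_force: 0.0
w caddy [(0.93, [0.326, 0.292, -0.001]), (0.92, [0.499, -0.021, -0.001])]
w bail_grip [(0.59, [0.578, -0.018, 0.103])]
w hook_mid [(0.55, [0.5, -0.02, -0.0])]
w scale []
t caddy [(0.56, [0.322, -0.166, -0.0])]
t bail_grip [(0.86, [0.278, -0.231, 0.1])]
t hook_mid [(0.6, [0.565, 0.285, 0.198])]
t scale []
s caddy [(0.94, [0.316, -0.166, 0.002]), (0.93, [0.498, -0.023, 0.003]), (0.91, [0.328, 0.293, -0.004])]
s bail_grip [(0.82, [0.577, -0.016, 0.1]), (0.75, [0.255, 0.245, 0.1])]
s hook_mid []
s scale [(0.63, [0.566, 0.278, -0.003])]
```

View pics/v5.png

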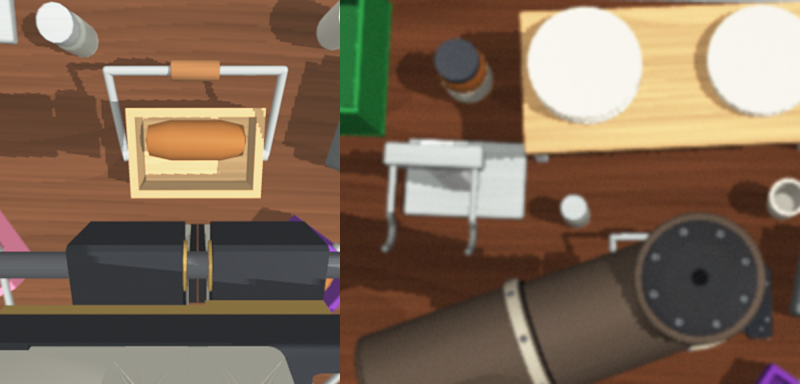

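```bash
cat >> h.py <<'E'
def gpose(G,tilt,yaw=-87.5,r=.159):
    R=Rn.from_euler('xyz',[180,0,yaw],degrees=True)*Rn.from_rotvec([tilt,0,0],degrees=True)
    return np.array(G)-R.apply([0,0,r]),R
def tog(G,tilt,yaw=-87.5,r=.159):
    T,R=gpose(G,tilt,yaw,r);t,R0=pose()
    print('shift',(R0.inv().apply(T-t)*1000).round(1),'turn',(R0.inv()*R).as_rotvec(degrees=True).round(2))
E
python3 - <<'E'
from h import *
p=ctrl.snapshot('wrist')
print(ray(p,(254.5,70.5),.103),ray(p,(165,68),.103),ray(p,(347,69),.103),ctrl.get_obs()['joint_pos'].round(0))
G=[.5775,-.018,.0995]
tog([.5775,-.018,.19],0)
E
```

```text
[ 0.58116937 -0.01875125  0.103     ] [0.57989625 0.06134957 0.103     ] [ 0.58588237 -0.10145571  0.103     ] [ 21.   1. -24.  -0. -65.  72.]
shift [104.5  -2.6  55.4] turn [2.000e-02 1.000e-02 8.988e+01]
```

```bash
python3 -m inch '[0.45,30,0,0,0,0,40,0.45,60,0,0,0,0,40,0.45,104,-3,0,0,0,40,0.45,104,-3,0,0,0,40,0.45,104,-3,0,0,0,40]' |head -3
python3 -m inch '[0.45,0,0,0,0,0,50,0.45,0,0,0,0,0,50,0.45,0,0,0,0,0,50,0.45,0,0,0,0,0,50,0.45,0,0,0,0,0,50]' |head -3
python3 -m inch '[0.45,0,0,0,0,0,0.3,0.45,0,0,0,0,0,0.3]'
python3 - <<'E'
from h import *
G=[.580,-.0185,.0995]
tog(G,0)
p=ctrl.snapshot('wrist');print([(round(d['p'],2),np.round(d['location'],3).tolist()) for d in ctrl.mark_of(p,'bail_grip')[:2]])
E
```

```text
clock: 14.45
tool_pos: [0.5781, -0.0174, 0.4034]
orientation: [179.9, 0.1, -38.0]
clock: 14.95
tool_pos: [0.577, -0.0176, 0.4046]
orientation: [180.0, -0.0, -80.9]
clock: 15.15
tool_pos: [0.577, -0.0176, 0.4046]
orientation: [180.0, -0.0, -80.6]
force: [0.1, -0.2, 0.4]
opening: 0.0482
gripper_force: 0.0
shift [  1.4  -2.8 146.1] turn [ 0.01 -0.    6.85]
[(0.73, [0.58, -0.017, 0.102]), (0.23, [0.499, -0.023, 0.002])]
```

```bash
python3 -m inch '[0.45,1.5,-3,45,0,0,6.9,0.45,1.5,-3,90,0,0,6.9,0.45,1.5,-3,120,0,0,6.9,0.45,1.5,-3,140,0,0,6.9,0.45,1.5,-3,146,0,0,6.9]'
python3 -m inch '[0.7,0,0,0,0,0,0,0.72,0,0,0,0,0,0,0.74,0,0,0,0,0,0,0.76,0,0,0,0,0,0,0.78,0,0,0,0,0,0]'
python3 - <<'E'
from h import *
tog([.580,-.0185,.0995],0)
E
```

```text
clock: 15.75
tool_pos: [0.5794, -0.0188, 0.2562]
orientation: [179.8, -0.0, -87.7]
force: [-1.6, -0.8, 0.3]
opening: 0.0481
gripper_force: 0.0
clock: 16.25
tool_pos: [0.5803, -0.0185, 0.2595]
orientation: [-179.9, 0.0, -87.8]
force: [0.1, -0.1, -0.5]
opening: 0.0205
gripper_force: 0.0
shift [-0.1  0.3  1. ] turn [-0.08  0.02 -0.28]
```

```bash
python3 -m inch '[1,0,0,0,0,0,0,1,0,0,0,0,0,0,1,0,0,0,0,0,0]'
python3 -m inch '[1,0,14.6,-5.2,4,0,0,1,0,29.5,-9.4,8,0,0,1,0,29.5,-9.4,8,0,0,1,0,29.5,-9.4,8,0,0]'
```

```text
clock: 16.55
tool_pos: [0.5805, -0.0185, 0.2592]
orientation: [-179.9, 0.0, -87.8]
force: [0.3, 0.2, 3.9]
opening: 0.0168
gripper_force: 30.0
clock: 16.95
tool_pos: [0.5505, -0.0198, 0.2684]
orientation: [-172.1, -0.0, -87.8]
force: [-0.9, -1.1, 0.3]
opening: 0.017
gripper_force: 30.0
```

```bash
python3 -m inch '[1,0,14.6,-5.2,4,0,0,1,0,29.5,-9.4,8,0,0,1,0,44.7,-12.6,12,0,0,1,0,60.1,-14.7,16,0,0,1,0,60.1,-14.7,16,0,0]'
python3 -m inch '[1,0,14.6,-5.2,4,0,0,1,0,29.5,-9.4,8,0,0,1,0,29.5,-9.4,8,0,0,1,0,29.5,-9.4,8,0,0]'
```

```text
clock: 17.45
tool_pos: [0.4923, -0.0238, 0.2753]
orientation: [-156.1, -0.3, -87.9]
force: [6.0, -8.9, 6.1]
opening: 0.0173
gripper_force: 30.1
clock: 17.85
tool_pos: [0.4774, -0.0416, 0.306]
orientation: [-151.2, 1.2, -87.1]
force: [-0.3, -0.1, -6.4]
opening: 0.017
gripper_force: 30.0
```

```bash
python3 - <<'E'
from h import *
o=ctrl.get_obs();print(o['joint_pos'].round(1),o['tool_pos'],o['orientation'],o['force'])
s=ctrl.snapshot('scene');save('s6',s);w=ctrl.snapshot('wrist');save('w6',w)
print([(round(d['p'],2),np.round(d['location'],3).tolist()) for th in('caddy','bail_grip') for d in ctrl.mark_of(s,th)[:3]])
a=cv2.imread('pics/s6.png');u=proj(s,[.5,-.02,.08]).astype(int);c=cv2.resize(a[u[1]-70:u[1]+70,u[0]-80:u[0]+80],(480,420))
cv2.imwrite('pics/v6.png',np.hstack([c,cv2.resize(cv2.imread('pics/w6.png'),(320,240)).__class__(0) if 0 else np.vstack([cv2.resize(cv2.imread('pics/w6.png'),(320,240)),np.zeros((180,320,3),np.uint8)])]))
E
```

```text
[ 12.6  -0.2 -58.2  46.5  -5.  -55.5] [ 0.47736303 -0.04157826  0.30602526] [-151.21135672    1.21235028  -87.1350401 ] [-0.29359256 -0.05387792 -6.42995724]
[(0.92, [0.51, -0.034, 0.032]), (0.89, [0.315, -0.166, -0.003]), (0.73, [0.329, 0.295, -0.002]), (0.8, [0.252, 0.248, 0.1]), (0.75, [0.513, -0.036, 0.033]), (0.56, [0.279, -0.231, 0.102])]
```

View pics/v6.png

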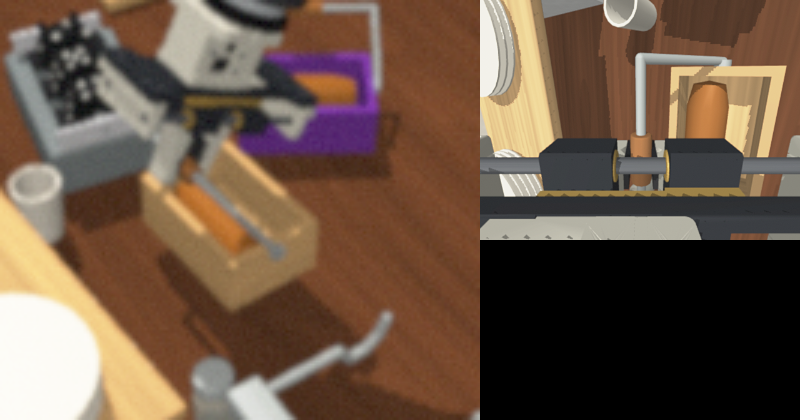

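```bash
python3 - <<'E'
from h import *
t,R=pose()
for d in ([.02,.01,-.012],[.02,.01,-.024],[.02,.01,-.03]): print((R.inv().apply(d)*1000).round(1))
E
```

```text
[ -8.7 -12.1  20.6]
[-8.4 -6.3 31.1]
[-8.3 -3.4 36.3]
```

```bash
python3 -m inch '[1,-4,-6,10,0,0,0,1,-8.7,-12,20,0,0,0,1,-8.5,-9,26,0,0,0,1,-8.5,-9,26,0,0,0,1,-8.5,-9,26,0,0,0]'
python3 - <<'E'
from h import *
o=ctrl.get_obs();print(o['joint_pos'].round(1))
s=ctrl.snapshot('scene')
print([(round(d['p'],2),np.round(d['location'],3).tolist()) for th in('caddy','bail_grip') for d in ctrl.mark_of(s,th)[:3]])
t,R=pose();print(t+R.apply([0,0,.159]))
E
```

```text
clock: 18.55
tool_pos: [0.4997, -0.0341, 0.2962]
orientation: [-151.8, 1.6, -86.9]
force: [-0.2, -0.6, -6.0]
opening: 0.0172
gripper_force: 30.0
[  8.6   2.7 -58.2  57.   -1.5 -62.6]
[(0.86, [0.313, -0.165, 0.001]), (0.82, [0.326, 0.295, -0.003]), (0.8, [0.527, -0.028, 0.024]), (0.74, [0.573, -0.024, 0.153]), (0.72, [0.253, 0.245, 0.101]), (0.51, [0.276, -0.234, 0.102])]
[ 0.5748323  -0.02575348  0.15696959]
```

```bash
python3 - <<'E'
from h import *
t,R=pose()
for d in ([.025,.0,0],[.05,.0,0],[.05,0,-.012]): print((R.inv().apply(d)*1000).round(1))
E
```

```text
[  1.4 -22.   11.8]
[  2.7 -44.   23.6]
[  3.1 -38.3  34.2]
```

```bash
python3 -m inch '[1,0.7,-11,6,0,0,0,1,1.4,-22,11.8,0,0,0,1,2.1,-33,17.7,0,0,0,1,2.7,-44,23.6,0,0,0,1,2.7,-44,23.6,0,0,0]'
python3 - <<'E'
from h import *
o=ctrl.get_obs();print(o['joint_pos'].round(1))
s=ctrl.snapshot('scene')
print([(round(d['p'],2),np.round(d['location'],3).tolist()) for th in('caddy','bail_grip') for d in ctrl.mark_of(s,th)[:3]])
t,R=pose();print(t+R.apply([0,0,.159]))
for d in ([.0,.0,-.01],[.0,.0,-.02],[0,0,-.03]): print((R.inv().apply(d)*1000).round(1))
E
```

```text
clock: 19.2
tool_pos: [0.5516, -0.0329, 0.2975]
orientation: [-151.6, 1.6, -86.8]
force: [0.2, 0.6, -5.8]
opening: 0.0173
gripper_force: 30.0
[ 15.1   7.7 -47.6  32.9  -7.8 -44. ]
[(0.79, [0.315, -0.163, -0.001]), (0.78, [0.578, -0.026, 0.024]), (0.63, [0.328, 0.294, -0.002]), (0.59, [0.277, -0.232, 0.101]), (0.52, [0.623, -0.021, 0.156]), (0.3, [0.517, -0.349, 0.072])]
[ 0.62414443 -0.02593568  0.15650745]
[0.3 4.7 8.8]
[ 0.6  9.5 17.6]
[ 0.8 14.2 26.4]
```

```bash
python3 -m inch '[1,0.2,2.4,4.4,0,0,0,1,0.3,4.7,8.8,0,0,0,1,0.5,7,13.2,0,0,0,1,0.6,9.5,17.6,0,0,0,1,0.6,9.5,17.6,0,0,0]'
python3 -m inch '[1,0,0.5,0.9,0,0,0,1,0,1,1.8,0,0,0,1,0,1,1.8,0,0,0]'
```

```text
clock: 19.85
tool_pos: [0.5517, -0.0371, 0.2814]
orientation: [-152.2, 1.9, -86.8]
force: [-0.4, -0.1, -6.5]
opening: 0.0173
gripper_force: 30.0
clock: 20.15
tool_pos: [0.5524, -0.0366, 0.2805]
orientation: [-152.3, 1.9, -86.7]
force: [-0.0, -0.0, -6.1]
opening: 0.0172
gripper_force: 30.0
```

```bash
python3 - <<'E'
from h import *
o=ctrl.get_obs();print(o['joint_pos'].round(1))
t,R=pose()
print(t+R.apply([0,0,.159]))
for d in ([.02,.004,0],[.02,.004,-.005],[.02,.004,-.01]): print((R.inv().apply(d)*1000).round(1))
E
```

```text
[ 10.8   9.  -51.5  45.9  -2.5 -53.4]
[ 0.62606373 -0.02766759  0.13985236]
[ -2.8 -17.8   9.5]
[ -2.7 -15.5  13.9]
[ -2.5 -13.2  18.3]
```

```bash
python3 -m inch '[1,-0.6,-7,2,-1.5,0,0,1,-1.2,-13,4,-3,0,0,1,-1.2,-12,7,-3,0,0,1,-1.2,-12,10,-3,0,0,1,-1.2,-12,10,-3,0,0]'
python3 - <<'E'
from h import *
o=ctrl.get_obs();print(o['joint_pos'].round(1))
t,R=pose()
print(t+R.apply([0,0,.159]))
s=ctrl.snapshot('scene')
print([(round(d['p'],2),np.round(d['location'],3).tolist()) for th in('caddy','bail_grip') for d in ctrl.mark_of(s,th)[:3]])
E
```

```text
clock: 20.65
tool_pos: [0.5684, -0.034, 0.2776]
orientation: [-155.1, 1.9, -86.6]
force: [1.2, 2.3, -0.6]
opening: 0.0171
gripper_force: 30.0
[ 16.9  11.5 -39.9  16.1 -14.5 -28.7]
[ 0.63488443 -0.02521131  0.13346499]
[(0.89, [0.326, 0.293, -0.001]), (0.68, [0.315, -0.164, -0.001]), (0.64, [0.583, -0.032, 0.004]), (0.74, [0.276, -0.232, 0.101]), (0.65, [0.25, 0.248, 0.101])]
```

```bash
python3 -m inch '[0.76,0,0,0,0,0,0,0.76,0,0,0,0,0,0,0.76,0,0,0,0,0,0]'
python3 - <<'E'
from h import *
t,R=pose();G0=t+R.apply([0,0,.159]);print(G0,R.as_euler('xyz',degrees=True))
for dx,dz,tl in((-6,2.5,22),(-12.6,4.8,18),(-24,8.3,13),(-35,10.4,9),(-46.6,11.1,5)):
    tog(G0+np.array([dx,dx*.04,dz])/1000,tl)
E
```

```text
clock: 21.1
tool_pos: [0.5675, -0.0349, 0.2774]
orientation: [-155.2, 1.9, -86.7]
force: [-0.5, -0.2, -0.4]
opening: 0.0208
gripper_force: 0.0
[ 0.63367075 -0.02626619  0.1331371 ] [-155.23857962    1.90884921  -86.7143022 ]
shift [-5.9 -3.2 -4.5] turn [-2.75  2.06 -0.04]
shift [-6.1 -9.2 -8.4] turn [-6.75  2.07  0.04]
shift [ -6.3 -14.  -14.1] turn [-11.75   2.06   0.13]
shift [ -6.5 -15.7 -18. ] turn [-15.75   2.06   0.2 ]
shift [ -6.6 -16.  -20.1] turn [-19.75   2.06   0.27]
```

```bash
python3 -m inch '[0.76,-5.9,-3.2,-4.5,-2.8,2,0,0.76,-6.1,-9.2,-8.4,-6.8,2,0,0.76,-6.3,-14,-14.1,-11.8,2,0,0.76,-6.5,-15.7,-18,-15.8,2,0.2,0.76,-6.6,-16,-20.1,-19.8,2,0.3]'
python3 -m inch '[0.76,0,0,0,0,0,0,0.76,0,0,0,0,0,0]'
python3 - <<'E'
from h import *
o=ctrl.get_obs();print(o['joint_pos'].round(1))
t,R=pose();G=t+R.apply([0,0,.159]);print(G)
s=ctrl.snapshot('scene')
print([(round(d['p'],2),np.round(d['location'],3).tolist()) for th in('caddy','bail_grip') for d in ctrl.mark_of(s,th)[:3]])
for th in('caddy','bail_grip','wheel_left_axis'):
  print(th,[(round(d['p'],2),np.round(d['location'],3).tolist()) for d in ctrl.mark_of(ctrl.snapshot('wrist'),th)[:2]])
E
```

```text
clock: 21.6
tool_pos: [0.5741, -0.0282, 0.3037]
orientation: [-175.1, 0.1, -87.5]
force: [1.4, -0.2, 0.6]
opening: 0.0207
gripper_force: 0.4
clock: 21.8
tool_pos: [0.5734, -0.0286, 0.302]
orientation: [-175.0, 0.1, -87.5]
force: [-0.5, -0.4, 0.2]
opening: 0.0211
gripper_force: 0.0
[ 17.1  14.7 -23.    1.6 -47.4 -15.7]
[ 0.58725693 -0.02787609  0.14360316]
[(0.93, [0.33, 0.294, -0.004]), (0.87, [0.315, -0.163, -0.0]), (0.56, [0.584, -0.028, 0.001]), (0.77, [0.254, 0.248, 0.102]), (0.74, [0.278, -0.231, 0.102]), (0.45, [0.584, -0.022, 0.147])]
caddy [(0.8, [0.582, -0.026, -0.0])]
bail_grip [(0.93, [0.589, -0.026, 0.15])]
wheel_left_axis []
```

```bash
python3 -m inch '[0.76,0,-5.5,-1.5,-2.5,0,0,0.76,0,-10.9,-2.9,-5,0,0,0.76,0,-10.9,-2.9,-5,0,0,0.76,0,-10.9,-2.9,-5,0,0]'
python3 - <<'E'
from h import *
t,R=pose();print(t+R.apply([0,0,.159]))
w=ctrl.snapshot('wrist');s=ctrl.snapshot('scene')
for p in(w,s):
 for th in('caddy','bail_grip'):
  print(th,[(round(d['p'],2),np.round(d['location'],3).tolist()) for d in ctrl.mark_of(p,th)[:3]])
E
```

```text
clock: 22.65
tool_pos: [0.5839, -0.028, 0.3058]
orientation: [180.0, 0.1, -87.5]
force: [-0.4, -1.1, -0.4]
opening: 0.0212
gripper_force: 0.0
[ 0.58385313 -0.02781855  0.14681724]
caddy [(0.59, [0.584, -0.026, 0.0]), (0.45, [0.648, -0.179, 0.001])]
bail_grip [(0.84, [0.582, -0.026, 0.148])]
caddy [(0.89, [0.582, -0.029, 0.0]), (0.82, [0.328, 0.293, -0.002]), (0.64, [0.314, -0.166, -0.002])]
bail_grip [(0.55, [0.254, 0.249, 0.1]), (0.52, [0.277, -0.233, 0.1])]
```

```bash
python3 -m inch '[1,0,0,0,0,0,0,1,0,0,0,0,0,0,1,0,0,0,0,0,0]'
python3 -m inch '[1,0,0,-8,0,0,0,1,0,0,-20,0,0,0,1,0,0,-40,0,0,0,1,0,0,-70,0,0,0,1,0,0,-105,0,0,0]'
python3 -m inch '[1,0,30,0,0,0,0,1,0,60,0,0,0,0,1,0,80,0,0,0,0,1,-20,94,0,0,0,0,1,-50,94,0,0,0,0]'
python3 -m inch '[1,-30,0,0,0,0,0,1,-60,0,0,0,0,0,1,-90,0,0,0,0,0,1,-115,0,0,0,0,0,1,-130,0,0,0,0,0]'
python3 - <<'E'
from h import *
t,R=pose();print(t+R.apply([0,0,.159]),ctrl.get_obs()['joint_pos'].round(0))
w=ctrl.snapshot('wrist');s=ctrl.snapshot('scene');q=ctrl.snapshot('top');save('w7',w);save('s7',s);save('t7',q)
for n,p in zip('wst',(w,s,q)):
 for th in('caddy','hook_mid','scale','bail_grip'):
  print(n,th,[(round(d['p'],2),np.round(d['location'],3).tolist()) for d in ctrl.mark_of(p,th)[:3]])
print(proj(q,[.565,.283,.198]),proj(w,[.565,.283,.198]),proj(s,[.565,.283,.198]))
E
```

```text
clock: 23.25
tool_pos: [0.584, -0.028, 0.3063]
orientation: [179.9, 0.1, -87.5]
force: [-0.8, 0.1, 0.6]
opening: 0.0168
gripper_force: 30.0
clock: 23.75
tool_pos: [0.5835, -0.0281, 0.4116]
orientation: [179.8, 0.1, -87.5]
force: [1.4, -0.4, -5.5]
opening: 0.0174
gripper_force: 30.0
clock: 24.25
tool_pos: [0.4857, 0.0168, 0.4121]
orientation: [179.9, 0.1, -87.6]
force: [0.5, 0.1, -5.8]
opening: 0.0168
gripper_force: 30.0
clock: 24.75
tool_pos: [0.4819, 0.1492, 0.412]
orientation: [179.9, 0.1, -87.4]
force: [1.1, 0.9, -5.4]
opening: 0.0175
gripper_force: 30.0
[0.48175057 0.14947417 0.25300747] [ 39.   4. -20.  -0. -66. -37.]
w caddy [(0.72, [0.478, 0.15, 0.108])]
w hook_mid []
w scale []
w bail_grip [(0.94, [0.254, 0.249, 0.099]), (0.91, [0.481, 0.149, 0.256])]
s caddy [(0.96, [0.314, -0.166, -0.001]), (0.87, [0.329, 0.292, -0.003]), (0.81, [0.479, 0.152, 0.104])]
s hook_mid [(0.42, [0.54, -0.241, 0.07])]
s scale [(0.67, [0.564, 0.28, -0.002])]
s bail_grip [(0.6, [0.476, 0.154, 0.253]), (0.55, [0.254, 0.245, 0.101]), (0.52, [0.276, -0.231, 0.101])]
t caddy [(0.97, [0.48, 0.149, 0.104]), (0.93, [0.317, -0.166, 0.001]), (0.64, [0.321, 0.291, 0.005])]
t hook_mid [(0.88, [0.565, 0.282, 0.198]), (0.31, [0.48, 0.146, 0.106])]
t scale [(0.48, [0.692, -0.023, -0.002])]
t bail_grip [(0.92, [0.277, -0.227, 0.1]), (0.81, [0.256, 0.243, 0.097]), (0.61, [0.48, 0.143, 0.103])]
[123.45717741 175.57933755] [149.82513025 365.59367302] [314.74636677 259.12719356]
```

```bash
python3 - <<'E'
from h import *
q=ctrl.snapshot('top')
for f in('top0','t7'):
  im=cv2.imread('pics/%s.png'%f).astype(int);g=im.min(2)  # blue small on wood
  for c0 in(105,147):
    P=[]
    for r in range(148,180,2):
      w=np.clip(g[r,c0-8:c0+9]-60,0,None)  
      if w.sum()>60: P.append(ray(q,((w*np.arange(c0-8,c0+9)).sum()/w.sum(),r),.205))
    P=np.array(P);
    if len(P)<4: print(f,c0,len(P));continue
    k=np.polyfit(P[:,0],P[:,1],1);res=P[:,1]-np.polyval(k,P[:,0]);print(f,c0,len(P),'yaw',np.degrees(np.arctan(k[0])),'y@.565',np.polyval(k,.565),P[:,0].min(),res.std())
  print(g[150:186:4,95:160:2] if f=='top0' else '')
E
```

```text
top0 105 16 yaw -0.9860709328200314 y@.565 0.3244553841826924 0.5570564546414387 0.0017131773976918436
top0 147 16 yaw -1.8895812006164043 y@.565 0.22608193870169457 0.559396559535034 0.0012141088085481666
[[ 40  38  43  38  53 197 168  24  27 127 164 150 150 147 147 145 145 130
  121 118 119 120 123 125 149 168 205 185 214 212 216 214 214]
 [ 35  33  35  35  69 201 127  32  37 183 216 219 218 217 216 216 208 204
  178 164 139 123 126 127 121 155 200 187 212 213 214 212 212]
 [ 32  39  34  36  98 205  95  29  42 198 216 216 218 218 214 215 215 211
  214 214 212 212 211 213 209 187 199 207 213 213 212 214 216]
 [ 37  38  40  40 113 205  79  33  67 210 216 217 215 216 216 215 215 215
  214 214 215 213 214 216 210 190 197 212 216 215 219 219 217]
 [ 38  37  39  39 131 209  69  34  56 169 179 184 184 183 186 191 199 198
  202 201 205 210 209 211 204 197 199 210 214 211 213 213 215]
 [ 37  32  37  33  74 151  86  27  35  37  39  38  36  38  39  41  36  36
   37  38  39  38  39  37  53 160 141  31  37  37  38  38  36]
 [ 38  37  34  33  53 190 166  23  28  36  41  34  39  36  34  38  35  40
   36  39  38  38  42  40  39 116 158  50  40  39  42  44  38]
 [ 40  39  35  36  69 171 114  21  30  41  38  38  38  36  36  41  38  38
   37  37  38  38  37  38  39 151 187  41  37  39  37  38  38]
 [ 36  40  37  75 132 124  39  36  35  37  38  37  36  37  35  36  34  36
   40  36  38  34  37  36  55 153 119  37  37  35  40  38  39]]
t7 105 16 yaw -0.24326887108162773 y@.565 0.32415792795196513 0.5570910888419737 0.001528706651958045
t7 147 9 yaw -12.549404898100319 y@.565 0.23482692617693796 0.5888526485763514 0.006259828351260276
```

```bash
python3 - <<'E'
from h import *
q=ctrl.snapshot('top');g=cv2.imread('pics/top0.png').min(2).astype(float)
for c0,c1 in((96,112),(138,154)):
  print([int(v) for v in g[160:196,c0:c1].max(1)]); w=np.clip(g[180:194,c0:c1]-70,0,None);yy,xx=np.mgrid[180:194,c0:c1]
  col=g[:,c0:c1].max(1); r=next(r for r in range(180,196) if col[r]<110); r=r-1+(col[r-1]-110)/(col[r-1]-col[r]); c=(w*xx).sum()/w.sum(); print('tip',r,c,ray(q,(c,r),.217))
# head rear/front edge
for c in range(106,152,6): print(c,[int(v) for v in g[124:150,c]])
E
```

```text
[209, 207, 205, 209, 210, 209, 209, 197, 185, 159, 151, 154, 164, 186, 207, 209, 202, 185, 171, 175, 171, 152, 134, 175, 197, 162, 76, 37, 39, 39, 41, 40, 41, 39, 42, 42]
tip 185.6046511627907 103.26443941109852 [0.53692568 0.32562415 0.217     ]
[216, 218, 216, 215, 214, 216, 214, 208, 211, 198, 174, 157, 149, 149, 163, 191, 202, 205, 203, 185, 178, 171, 161, 136, 140, 186, 187, 126, 58, 39, 39, 38, 39, 38, 41, 42]
tip 187.23529411764707 144.89684408855393 [0.5352654  0.22580867 0.217     ]
106 [36, 34, 41, 36, 35, 40, 75, 153, 210, 218, 220, 215, 214, 211, 215, 217, 210, 183, 151, 193, 206, 208, 208, 205, 207, 207]
112 [40, 35, 36, 35, 36, 31, 52, 125, 202, 220, 220, 218, 217, 216, 215, 216, 213, 187, 127, 83, 53, 41, 44, 51, 52, 57]
118 [46, 39, 39, 36, 46, 108, 182, 179, 198, 217, 223, 219, 219, 217, 217, 215, 214, 197, 153, 105, 117, 143, 152, 148, 145, 143]
124 [39, 43, 41, 37, 44, 119, 226, 244, 226, 219, 220, 221, 222, 218, 216, 216, 216, 204, 169, 110, 98, 126, 142, 149, 146, 148]
130 [40, 45, 43, 37, 38, 77, 174, 236, 220, 218, 222, 222, 220, 219, 218, 216, 217, 213, 182, 116, 89, 110, 117, 113, 113, 118]
136 [39, 39, 44, 36, 35, 58, 144, 218, 210, 214, 221, 222, 223, 222, 220, 214, 221, 216, 185, 131, 97, 102, 113, 122, 124, 122]
142 [26, 24, 26, 22, 22, 36, 112, 185, 184, 202, 220, 223, 222, 222, 219, 215, 218, 216, 201, 155, 109, 136, 172, 175, 164, 150]
148 [27, 28, 28, 25, 23, 27, 73, 140, 167, 203, 222, 225, 223, 223, 220, 219, 221, 219, 209, 176, 148, 172, 189, 189, 189, 190]
```

```bash
python3 - <<'E'
from h import *
tog([.49,.278,.252],0,-91.3)
tog([.5645,.278,.252],0,-91.3)
E
```

```text
shift [-130.   -13.4    0.6] turn [0.07 0.07 3.81]
shift [-126.7  -87.8    0.5] turn [0.07 0.07 3.81]
```

```bash
python3 -m inch '[1,-30,-3,0,0,0,1,1,-60,-6,0,0,0,2,1,-95,-10,0,0,0,3.8,1,-120,-13,0,0,0,3.8,1,-130,-13,0,0,0,3.8]'
python3 -m inch '[1,0,-15,0,0,0,0,1,0,-30,0,0,0,0,1,0,-45,0,0,0,0,1,0,-60,0,0,0,0,1,0,-74,0,0,0,0]'
python3 -m inch '[1,0,0,0,0,0,0,1,0,0,0,0,0,0]' 
python3 - <<'E'
from h import *
tog([.5645,.278,.198],0,-91.3)
w=ctrl.snapshot('wrist');q=ctrl.snapshot('top')
for n,p in zip('wt',(w,q)):
 for th in('hook_mid','bail_grip','caddy'):
  print(n,th,[(round(d['p'],2),np.round(d['location'],3).tolist()) for d in ctrl.mark_of(p,th)[:3]])
E
```

```text
clock: 26.1
tool_pos: [0.4899, 0.2806, 0.4113]
orientation: [179.9, 0.1, -91.1]
force: [-0.7, 1.0, -5.1]
opening: 0.0169
gripper_force: 30.0
clock: 26.6
tool_pos: [0.5652, 0.2757, 0.4114]
orientation: [179.9, 0.0, -91.3]
force: [-0.2, 0.4, -6.2]
opening: 0.017
gripper_force: 30.0
clock: 26.8
tool_pos: [0.5642, 0.2759, 0.411]
orientation: [179.9, 0.0, -91.4]
force: [0.9, -0.3, -5.3]
opening: 0.0173
gripper_force: 30.0
shift [-2.1 -0.4 54. ] turn [ 0.13  0.03 -0.06]
w hook_mid []
w bail_grip [(0.69, [0.564, 0.278, 0.252])]
w caddy [(0.78, [0.56, 0.273, 0.105]), (0.56, [0.326, 0.29, 0.0])]
t hook_mid []
t bail_grip [(0.84, [0.278, -0.231, 0.102]), (0.81, [0.258, 0.246, 0.096]), (0.45, [0.564, 0.278, 0.255])]
t caddy [(0.77, [0.325, 0.291, 0.004]), (0.75, [0.319, -0.166, -0.002]), (0.7, [0.562, 0.265, 0.102])]
```

Lower with force checks; the load should vanish as the wire seats.

```bash
python3 -m inch '[1,0,0,12,0,0,0,1,0,0,24,0,0,0,1,0,0,36,0,0,0,1,0,0,46,0,0,0,1,0,0,46,0,0,0]'
python3 -m inch '[1,0,0,2,0,0,0,1,0,0,4,0,0,0,1,0,0,4,0,0,0]'
python3 -m inch '[1,0,0,1,0,0,0,1,0,0,2,0,0,0,1,0,0,2,0,0,0]'
```

```text
clock: 27.7
tool_pos: [0.5631, 0.2762, 0.363]
orientation: [179.7, -0.1, -91.3]
force: [-0.4, -0.8, -6.4]
opening: 0.017
gripper_force: 30.0
clock: 28.0
tool_pos: [0.5636, 0.2765, 0.3617]
orientation: [179.9, 0.1, -91.3]
force: [-0.0, -0.7, -6.1]
opening: 0.0171
gripper_force: 30.0
clock: 28.3
tool_pos: [0.5636, 0.2765, 0.3598]
orientation: [180.0, 0.1, -91.3]
force: [-0.4, -0.4, -3.9]
opening: 0.017
gripper_force: 30.0
```

```bash
python3 -m inch '[1,0,0,1,0,0,0,1,0,0,2,0,0,0,1,0,0,2,0,0,0]'
python3 - <<'E'
from h import *
w=ctrl.snapshot('wrist');s=ctrl.snapshot('scene');save('w8',w);save('s8',s)
for n,p in zip('ws',(w,s)):
 for th in('hook_mid','bail_grip','caddy'):
  print(n,th,[(round(d['p'],2),np.round(d['location'],3).tolist()) for d in ctrl.mark_of(p,th)[:3]])
u=proj(s,[.56,.28,.15]).astype(int);a=cv2.imread('pics/s8.png')[max(u[1]-75,0):u[1]+75,u[0]-80:u[0]+80];a=cv2.resize(a,(440,412))
b=cv2.resize(cv2.imread('pics/w8.png'),(360,270));b=np.vstack([b,np.zeros((142,360,3),np.uint8)])
cv2.imwrite('pics/v8.png',np.hstack([a,b]))
E
```

```text
clock: 28.6
tool_pos: [0.5636, 0.2764, 0.3578]
orientation: [180.0, 0.1, -91.3]
force: [0.1, -0.3, -1.9]
opening: 0.0172
gripper_force: 30.0
w hook_mid []
w bail_grip []
w caddy [(0.74, [0.325, 0.292, 0.002]), (0.73, [0.562, 0.278, 0.052])]
s hook_mid [(0.36, [0.642, -0.18, 0.001])]
s bail_grip [(0.79, [0.253, 0.246, 0.103]), (0.73, [0.279, -0.232, 0.099]), (0.61, [0.561, 0.28, 0.2])]
s caddy [(0.91, [0.559, 0.272, 0.053]), (0.64, [0.327, 0.293, -0.002]), (0.62, [0.316, -0.163, -0.002])]
```

View pics/v8.png

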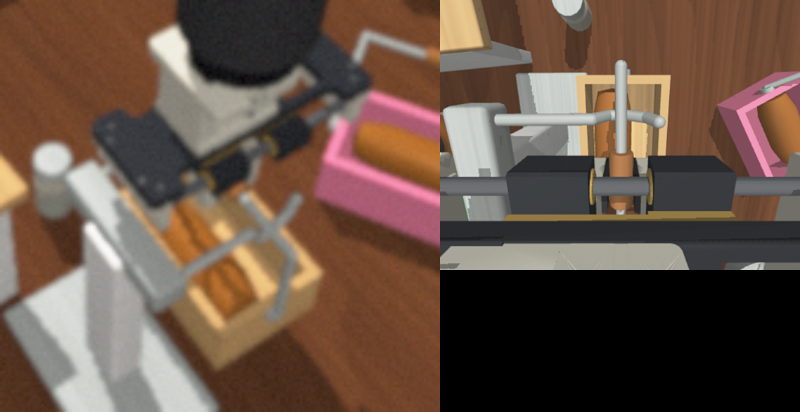

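```bash
python3 -m inch '[1,0,0,1,0,0,0,1,0,0,1.8,0,0,0,1,0,0,1.8,0,0,0]'
python3 -m inch '[0.78,0,0,0,0,0,0,0.75,0,0,0,0,0,0,0.7,0,0,0,0,0,0,0.6,0,0,0,0,0,0,0.55,0,0,0,0,0,0]'
python3 -m inch '[0.55,0,0,0,0,0,0,0.55,0,0,0,0,0,0]'
```

```text
clock: 29.3
tool_pos: [0.5636, 0.2764, 0.357]
orientation: [180.0, 0.1, -91.3]
force: [-2.2, -2.7, 6.6]
opening: 0.017
gripper_force: 30.0
clock: 29.8
tool_pos: [0.5635, 0.2766, 0.3556]
orientation: [179.9, 0.1, -91.3]
force: [-0.4, -0.2, -0.3]
opening: 0.036
gripper_force: 0.0
clock: 30.0
tool_pos: [0.5636, 0.2765, 0.3557]
orientation: [179.9, 0.1, -91.3]
force: [0.2, -0.6, 0.7]
opening: 0.0392
gripper_force: 0.0
```

Released; retreat straight up, then check.

```bash
python3 -m inch '[0.55,0,0,-10,0,0,0,0.55,0,0,-30,0,0,0,0.55,0,0,-60,0,0,0,0.55,0,0,-100,0,0,0,0.55,0,0,-130,0,0,0]'
python3 -m inch '[0.55,0,60,0,0,0,0,0.55,0,110,0,0,0,0,0.55,0,110,0,0,0,0,0.55,0,110,0,0,0,0,0.55,0,110,0,0,0,0]' |head -4
python3 - <<'E'
from h import *
for k in range(2):
 for n in('wrist','scene','top'):
  p=ctrl.snapshot(n)
  for th in('bail_grip','caddy')+(('shaker','cup') if k else ()):
   print(n,th,[(round(d['p'],2),np.round(d['location'],3).tolist()) for d in ctrl.mark_of(p,th)[:3]])
E
```

```text
clock: 30.5
tool_pos: [0.5637, 0.2761, 0.4892]
orientation: [-179.9, 0.1, -91.3]
force: [0.7, -0.3, 0.1]
opening: 0.0393
gripper_force: 0.0
clock: 31.0
tool_pos: [0.4539, 0.2789, 0.4868]
orientation: [180.0, 0.1, -91.2]
force: [-0.2, 0.0, -0.5]
wrist bail_grip [(0.6, [0.562, 0.279, 0.199])]
wrist caddy [(0.69, [0.565, 0.278, 0.05])]
scene bail_grip [(0.92, [0.256, 0.248, 0.099]), (0.82, [0.28, -0.232, 0.1]), (0.77, [0.562, 0.284, 0.201])]
scene caddy [(0.95, [0.316, -0.162, -0.002]), (0.74, [0.564, 0.275, 0.054]), (0.66, [0.328, 0.289, -0.003])]
top bail_grip [(0.88, [0.256, 0.245, 0.096]), (0.83, [0.277, -0.227, 0.102]), (0.48, [0.617, 0.119, 0.001])]
top caddy [(0.83, [0.321, -0.167, 0.0]), (0.83, [0.324, 0.291, 0.005]), (0.76, [0.563, 0.274, 0.052])]
wrist bail_grip [(0.97, [0.56, 0.277, 0.198]), (0.97, [0.252, 0.248, 0.097])]
wrist caddy [(0.61, [0.562, 0.277, 0.052]), (0.6, [0.324, 0.289, -0.001])]
wrist shaker [(0.7, [0.615, 0.116, 0.002])]
wrist cup []
scene bail_grip [(0.65, [0.276, -0.233, 0.101]), (0.59, [0.56, 0.281, 0.199])]
scene caddy [(0.93, [0.326, 0.294, -0.004]), (0.84, [0.315, -0.165, -0.0]), (0.61, [0.565, 0.276, 0.052])]
scene shaker [(0.69, [0.62, 0.117, -0.0]), (0.69, [0.563, 0.277, 0.05])]
scene cup [(0.69, [0.643, -0.182, -0.0]), (0.5, [0.616, 0.116, -0.0])]
top bail_grip [(0.77, [0.564, 0.279, 0.2]), (0.61, [0.277, -0.229, 0.102]), (0.6, [0.26, 0.245, 0.098])]
top caddy [(0.98, [0.323, 0.291, 0.005]), (0.92, [0.563, 0.272, 0.049]), (0.78, [0.318, -0.166, -0.002])]
top shaker [(0.53, [0.619, 0.115, -0.006])]
top cup [(0.79, [0.647, -0.177, -0.002])]
```

```bash
python3 -c "
from plant import ctrl
print(ctrl.close_job())"
```

```text
the job is handed in; nothing more can be done
None
```

The job is handed in: the wheels show 4-5-2, and the caddy hangs level by its upright bail on both prongs, let go; the shaker and beaker are where they stood. One slip: while I was raising the bail the arm hit a joint limit and lifted the caddy about 30 mm off the table. I set it back down, about 85 mm further out, and finished raising the bail with the caddy standing.

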